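# Hang the sifting scoop on the ribbed peg

## Task

Hang the blue sifting scoop on the orange ribbed peg of the sloping tool board: turn it so that the notch of its keyhole-shaped eye takes the rib, pan pointing down the slope, and let it lie flat against the board with its eye fully home on the peg. Let go of it, and leave everything else where it is.

Things in the scene. Friction and masses are not known exactly. Their poses are not given: they have to be found in the camera images.
- scoop: Blue rigid sifting scoop, 201 mm long, 0.12 kg, flat on the table. Origin: centre of the round part of its keyhole eye, at the flat underside; x along it to the eye end, z up, y across. Eye plate x -22 to +33 mm, 48 wide, 8 thick. Through-eye: eight-sided, 24 mm across, plus a notch 13 mm wide running in +x to 23 mm from the origin.
- scoop_grip (a point): Middle of the scoop's handle, best gripped across here: 60 mm from the eye's centre towards the pan (-x), 10 mm above the underside; axes as the scoop's. Handle: bar 22 mm wide (y), z 0 to 20 mm, x -22 to -96 mm. Beyond it the open-topped pan: x -96 to -168 mm, 68 mm wide, 26 mm high.
- toolboard: Fixed plywood tool board, sloping 0.58 rad (33 degrees) from level in front of a shelf; face up and towards the robot. Origin: on the face at the centre of the orange peg's foot, 122 mm above the table. x up the slope, y across, z straight out of the face. Face: x -205 to +75 mm, y +-95 mm. Hung, the scoop's x, y, z lie along the board's, its origin within 5 mm of this one.
- peg_tip (a point): Centre of the orange peg's tip, 42 mm out from the board's face (+z); axes as the board's. Peg along z: round, 18 mm across, last 10 mm tapering to 8 mm. A rib 6 mm wide on its up-slope side (+x) reaches 19 mm from the peg's axis, from the face to 30 mm out. The shelf, 200 mm high with things on it, begins 70 mm behind the peg.
- tong: Bamboo tong, 190 mm long, 35 mm wide, 16 mm thick, lying on the table on the other side from the scoop; a bystander. Origin at its middle, underside; x along it.
- hide: Tan resin dome hide, 116 mm across, 66 mm high, on the shelf; a bystander. Origin under its centre.
- bowl: Glass bowl, 100 mm across, 42 mm high, on the shelf; a bystander. Origin under its centre.
- keeper: Clear plastic cricket keeper with green lid, 116 x 166 x 143 mm high, on the table far to the right; a bystander. Origin under its centre.
- jar: White jar, 64 mm across, 85 mm high, on the table at the right; a bystander. Origin under its centre.
Things that resemble listed ones, but are neither listed nor needed, are in the scene too. Of the things that look like the scoop, take the one that is farthest to the robot's left at the start.

How it is judged:
On the way:
1. the scoop is lifted clear of the table (height (world z) of scoop above 0.06 m), for 0.1 s.
At the end, for the whole second after the job is handed in: The scoop hangs at rest on the peg: eye centre within 7 mm of the peg's axis along and across the board, underside within 6 mm of the face and parallel to it within 0.08 rad, rib in the notch (scoop along the slope within 0.35 rad), pan down the slope (x of scoop in the frame of toolboard between -0.007 and 0.007 m and y of scoop in the frame of toolboard between -0.007 and 0.007 m and z of scoop in the frame of toolboard between -0.004 and 0.006 m and angle between the z axis of scoop and the z axis of toolboard, either way round below 0.08 rad and x of scoop_grip in the frame of toolboard below -0.045 m and angle between the x axis of scoop and the x axis of toolboard, either way round below 0.35 rad and linear speed of scoop below 0.02 m/s and angular speed of scoop below 0.15 rad/s); the robot touches nothing.
It fails at once if the tong, hide, bowl, keeper or jar is moved by more than 30 mm (distance of any of tong, hide, bowl, keeper, jar from where it was at the start of the episode above 0.03 m).
It also fails if it takes over 45 s, if anything falls off the work surface, if the arm or the gripper's body presses on something with over 40 N, if the wrist force passes 120 N, or if a joint passes its speed limit or range.

## Robot

A 6-joint arm with a two-finger parallel gripper is mounted at the origin on the work surface. World frame = base frame: x ahead of the robot, y to its left, z up, the work surface at z = 0. Lengths are in m, angles in rad, forces in N, time in s.
With the tool pointing down it reaches from about 0.25 to 0.725 m from the base axis. Payload 4 kg.
Tool frame: the origin (TCP) lies on the centre line of the jaws, within the pads' length; the fingertips stand 14 mm ahead of it and the grasp point (between the pads) lies 5 mm behind it; z points along the fingers, x is the direction in which the jaws open and shut, and the axes are right-handed (so a half turn about z gives the same grasp; the last joint's range is limited). The gripper opens to 85 mm and grips with 20 to 120 N. Pads are 22 mm wide; open, the fingers measure 114 mm over their backs; the gripper's body (76 mm by 85 mm) begins 54 mm behind the grasp point. The pads swing forward as they close: fully open they stand 13 mm farther back than shut.
Start: joints at [-1.3, 0.241, 0.005, 1.335, 0, 1.571], TCP at [0.134, -0.482, 0.207] pointing down, gripper open.
Joint ranges: [-2.72, 2.72], [-1.05, 1.87], [-1.09, 1.28], [-1.99, 2.15], [-1.42, 1.44], [-3.14, 3.14]. Speed limits (rad/s): [2.79, 2.79, 3.14, 3.14, 3.14, 3.14].

## Interface

Orientations are given as a unit quaternion [x, y, z, w].
In Python, from workcell import bot gives the robot as it stands.
- The arm moves only by the tool play_rows, never from a script. Its argument "motion" is a list of rows, each an object with "fingers": the closure, from -1 (fully open) to 1 (shut), so that 0 is half open; "translation": the shift along the tool's x, y, z in cm, a list of three; "roll": the turn about the tool's z in degrees. A call has 1 to 20 rows; each row is the pose to reach, as a shift and turn from the pose commanded when the call began, along the tool's axes at that moment; what a row does not reach only later rows make up. A row lasts 1/12 s, in which the tool goes at most 41.7 mm and 7.16 degrees, less where a joint would pass 70% of its speed; a pose out of reach is approached as far as the arm can. A call with a gripper value outside its range is refused whole. The fingers move at their own pace and stop on an object; the grip force is fixed at half the most. Time passes only in rows, so rows that repeat a pose let the fingers close. It gives the time, the measured TCP pose, the force and the opening at its end, in the units of the state.
- bot.get_obs(): the state, without advancing time (a new reading comes with each control period).
- bot.camera(name): name is "scene" or "top" or "wrist"; returns a dict with "pixels" (420x560x3 uint8, red, green, blue), "intrinsics" (3x3 intrinsics, pixels), "world_to_cam" (4x4, takes a point from world to camera coordinates). Camera axes: x right, y down, z forward; pixel columns grow to the right and rows downward; lengths in m; the calibration is good to about 2 mm. The wrist camera is an equidistant fisheye: a pixel r from the principal point sees the ray r / f radians off the axis. A picture is of the moment at which its call begins. There is no depth.
- bot.job_done(): hands the job in, once; it reports no verdict.
The state is a dict: "clock": time; "joint_pos": joint angles; "joint_vel": joint speeds; "tau": joint torques, N m; "eef_pos": TCP position; "tool_rot": TCP orientation; "ft_force": force on the tool from outside, world axes, zero at the start; "ft_torque": the same for the moment, N m; "grip_width": finger opening in m.
Only numpy, scipy, OpenCV 4.12 (cv2) and the standard library are available. Lean on these libraries where they do the work, as an engineer would, in place of code of your own. Each camera call takes 0.05 s, during which the arm holds its last target. There are 200 camera calls.

## Working session

There is one attempt and no reset: what is moved stays moved. The work goes in short steps, Python scripts to look and compute and a tool call to move; the robot and the scene stay as the last step left them, time stands still between calls to the robot, and variables do not carry over. Pictures are saved under pics/ and viewed, about 8 in all and at most 12, crops included, and the job is handed in when it is done.

Besides the shell and the picture viewer there is one more tool, called after "Call:" in YAML: its name, and indented under it one key for each argument. play_rows: Moves the arm, as the interface text tells. Its arguments: {"type":"object","properties":{"motion":{"type":"array","items":{"type":"object","properties":{"fingers":{"type":"number"},"translation":{"type":"array","items":{"type":"number"}},"roll":{"type":"number"}}}}},"required":["motion"]}

```bash
mkdir -p pics; ls; python3 - <<'E'
from workcell import bot
import cv2,numpy as np,pickle
d={}
for n in ("scene","top"):
    c=bot.camera(n); d[n]=c
    cv2.imwrite(f"pics/{n}0.png",cv2.cvtColor(c["pixels"],cv2.COLOR_RGB2BGR))
    print(n,c["intrinsics"],np.round(c["world_to_cam"],4))
pickle.dump(d,open("d0.pkl","wb"))
o=bot.get_obs();print(o)
E
```

```text
pics
scene [[387.56503848   0.         281.02705871]
 [  0.         387.56503848 206.11842089]
 [  0.           0.           1.        ]] [[ 0.7298  0.6834 -0.0204 -0.306 ]
 [ 0.4705 -0.5237 -0.7102 -0.1945]
 [-0.496   0.5087 -0.7037  1.6312]
 [ 0.      0.      0.      1.    ]]
top [[391.74439479   0.         284.40348913]
 [  0.         391.74439479 211.04446696]
 [  0.           0.           1.        ]] [[-5.000e-04 -9.999e-01  1.010e-02 -1.110e-01]
 [-9.985e-01 -1.000e-04 -5.520e-02  5.232e-01]
 [ 5.520e-02 -1.010e-02 -9.984e-01  1.217e+00]
 [ 0.000e+00  0.000e+00  0.000e+00  1.000e+00]]
{'clock': 0.1, 'joint_pos': array([-1.30001046e+00,  2.41357142e-01,  3.86829535e-03,  1.33520832e+00,
       -2.48983776e-05,  1.57080861e+00]), 'joint_vel': array([-0.00019634, -0.00123015,  0.0019519 ,  0.00134023,  0.00076279,
        0.00101351]), 'tau': array([-1.86574466e-04, -3.73136115e+01,  2.53010827e+01,  1.08805686e-02,
       -6.24664608e-05, -8.28747119e-06]), 'eef_pos': array([ 0.13357304, -0.48119383,  0.20609585]), 'tool_rot': array([ 7.96076565e-01, -6.05195175e-01, -7.64147822e-04, -5.65269417e-04]), 'ft_force': array([-0.2889635 , -0.52901999,  0.27333228]), 'ft_torque': array([ 0.01317803,  0.00324418, -0.00220623]), 'grip_width': 0.08517004884347669}
```

View pics/top0.png

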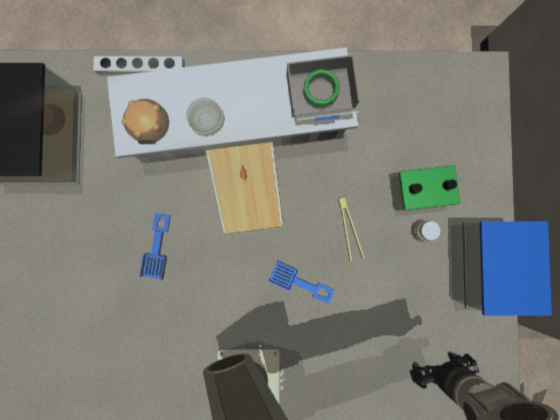

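View pics/scene0.png

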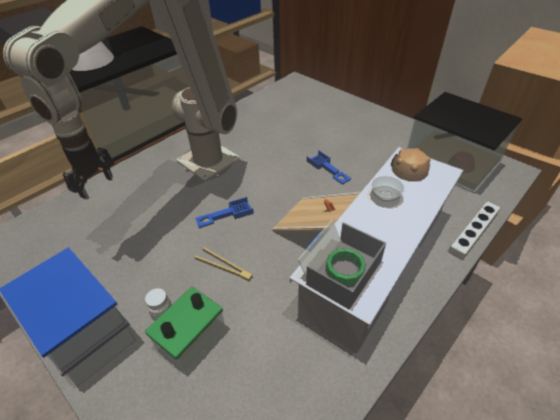

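Two blue scoops show in the top view: one at (157,245) and one at (302,282). Robot-left (+y) is image-left, so the one at (157,245) is the target. In the scene view it is at (330,167), the far one. The peg is at (243,172) in top and (330,205) in scene.

```bash
cat > h.py <<'E'
import numpy as np,cv2
def ray(c,uv):
    K,T=c["intrinsics"],c["world_to_cam"];R,t=T[:3,:3],T[:3,3]
    d=R.T@np.linalg.solve(K,[uv[0],uv[1],1.]);return -R.T@t,d/np.linalg.norm(d)
def onz(c,uv,z):
    o,d=ray(c,uv);return o+d*(z-o[2])/d[2]
def tri(rs):
    A=sum(np.eye(3)-np.outer(d,d) for o,d in rs);b=sum((np.eye(3)-np.outer(d,d))@o for o,d in rs)
    p=np.linalg.solve(A,b);return p,[np.linalg.norm((np.eye(3)-np.outer(d,d))@(p-o)) for o,d in rs]
def proj(c,p):
    q=c["world_to_cam"][:3,:3]@p+c["world_to_cam"][:3,3];q=c["intrinsics"]@q;return q[:2]/q[2]
E
python3 - <<'E'
import pickle,cv2,numpy as np
from h import *
d=pickle.load(open("d0.pkl","rb"));t,s=d["top"],d["scene"]
def hsv(c):return cv2.cvtColor(c["pixels"],cv2.COLOR_RGB2HSV)
m=cv2.inRange(hsv(t),(100,110,60),(125,255,255));n,l,st,ce=cv2.connectedComponentsWithStats(m)
for i in range(1,n):
    if st[i,4]>40:print("top blue",st[i],ce[i].round(1))
for nm,c,(x0,y0,x1,y1) in(("top",t,(225,150,262,190)),("scene",s,(315,190,345,220))):
    H=hsv(c);mm=cv2.inRange(H,(0,150,60),(11,255,255));w=np.zeros_like(mm);w[y0:y1,x0:x1]=mm[y0:y1,x0:x1]
    ys,xs=np.nonzero(w);print(nm,"peg",len(xs),xs.min(),xs.max(),ys.min(),ys.max(),xs.mean(),ys.mean())
def crop(c,x,y,w,h,k):return cv2.resize(c["pixels"][y:y+h,x:x+w],None,fx=k,fy=k,interpolation=cv2.INTER_CUBIC)
a=crop(t,130,205,50,80,5);b=crop(t,200,135,90,100,4)[:400];e=crop(s,270,180,90,70,4)
W=np.zeros((600,800,3),np.uint8);W[:400,:250]=a;W[:400,260:620]=b
W[405:600,0:360]=cv2.resize(e,(360,280))[:195];
W[405:600,370:620]=crop(s,300,145,50,39,5)
cv2.imwrite("pics/crop1.png",W[:,:,::-1])
E
```

```text
top blue [316 116  23   4  49] [327.3 117.6]
top blue [140 214  30  65 715] [155.4 248.4]
top blue [ 480  221   72   95 6520] [515.3 268.1]
top blue [269 262  65  41 818] [297.2 281.5]Traceback (most recent call last):
  File "<stdin>", line 10, in <module>
    return umr_minimum(a, axis, None, out, keepdims, initial, where)
ValueError: zero-size array to reduction operation minimum which has no identity
```

```bash
python3 - <<'E'
import pickle,cv2,numpy as np
from h import *
d=pickle.load(open("d0.pkl","rb"));t,s=d["top"],d["scene"]
def hsv(c):return cv2.cvtColor(c["pixels"],cv2.COLOR_RGB2HSV)
print(hsv(t)[172,238:248].tolist(),hsv(t)[200,250].tolist())
print(hsv(s)[205,325:335].tolist())
for nm,c,(x0,y0,x1,y1) in(("top",t,(225,150,262,190)),("scene",s,(315,190,345,220))):
    H=hsv(c).astype(int)[y0:y1,x0:x1]; mm=((H[...,0]<10)|(H[...,0]>172))&(H[...,1]>130)
    ys,xs=np.nonzero(mm)
    if len(xs):print(nm,"peg",len(xs),x0+xs.min(),x0+xs.max(),y0+ys.min(),y0+ys.max(),x0+xs.mean(),y0+ys.mean())
# board mask + quad in top
H=hsv(t);m=cv2.inRange(H,(10,60,90),(25,255,255));w=np.zeros_like(m);w[140:236,203:286]=m[140:236,203:286]
cs,_=cv2.findContours(w,0,1);c=max(cs,key=cv2.contourArea);print("board",cv2.approxPolyDP(c,4,True)[:,0].tolist(),cv2.contourArea(c))
# left scoop: handle centreline in rows, hole
H=hsv(t);m=cv2.inRange(H,(100,110,60),(125,255,255))
for r in range(212,282,3):
    xs=np.nonzero(m[r,130:180])[0]+130
    if len(xs):print(r,xs.min(),xs.max(),len(xs),end="; ")
def crop(c,x,y,w,h,k):return cv2.resize(c["pixels"][y:y+h,x:x+w],None,fx=k,fy=k,interpolation=cv2.INTER_CUBIC)
W=np.zeros((600,800,3),np.uint8);W[:400,:250]=crop(t,130,205,50,80,5);W[:400,260:620]=crop(t,200,135,90,100,4)
W[405:600,0:360]=crop(s,270,188,72,39,5)
W[405:600,370:620]=crop(s,300,145,50,39,5)
W[:180,625:795]=crop(s,316,192,34,36,5)[:,:170]
cv2.imwrite("pics/crop1.png",W[:,:,::-1])
E
```

```text
[[23, 91, 183], [22, 92, 178], [16, 110, 150], [12, 135, 155], [12, 145, 174], [12, 142, 167], [12, 132, 149], [13, 120, 134], [18, 99, 141], [21, 95, 180]] [21, 103, 185]
[[15, 104, 137], [10, 133, 115], [9, 149, 132], [9, 154, 144], [9, 147, 130], [9, 128, 100], [9, 131, 105], [10, 143, 137], [13, 125, 170], [16, 103, 186]]
scene peg 34 325 333 202 209 328.8529411764706 205.41176470588235
board [[272, 142], [206, 151], [224, 233], [282, 226]] 4901.5
215 155 168 14; 218 154 168 11; 221 154 168 9; 224 153 167 7; 227 153 167 9; 230 154 167 14; 233 155 161 7; 236 154 161 8; 239 154 160 7; 242 153 160 8; 245 153 159 7; 248 152 159 8; 251 152 158 7; 254 143 158 16; 257 142 164 21; 260 142 164 13; 263 141 163 15; 266 141 163 14; 269 141 162 13; 272 140 162 14; 275 143 161 19; 278 160 161 2;
```

View pics/crop1.png

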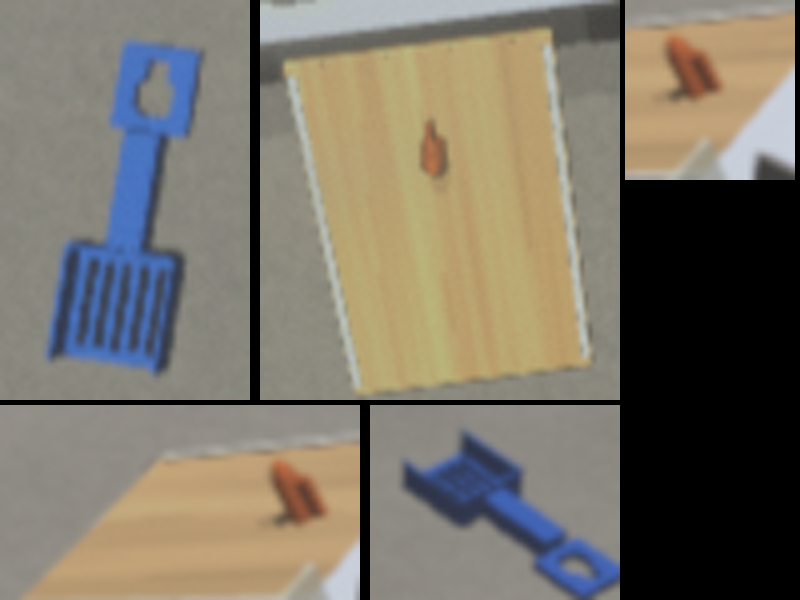

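Crops: the scoop's eye is at about (160.7,224.3) in top and its pan end at about (151,277). The peg tip is at about (243.2,177.3) in top and (325.8,200.8) in scene. The rib is at (242.7,166), pointing up-slope.

```bash
python3 - <<'E'
import pickle,numpy as np
from scipy.optimize import least_squares
from scipy.spatial.transform import Rotation as R
from h import *
d=pickle.load(open("d0.pkl","rb"));t,s=d["top"],d["scene"]
tip,r=tri([ray(t,(243.2,177.3)),ray(s,(325.8,200.8))]);print("tip",tip,r)
th=.58
def Rb(yaw):return np.array(R.from_euler("z",yaw).as_matrix())@np.array([[np.cos(th),0,-np.sin(th)],[0,1,0],[np.sin(th),0,np.cos(th)]])
obs=[((75,95,0),(206.5,150.5),t),((75,-95,0),(272.5,142.5),t),((-205,95,0),(224.5,233),t),((-205,-95,0),(282.5,226),t),((0,0,42),(243.2,177.3),t),((0,0,42),(325.8,200.8),s)]
def f(p):
    return np.concatenate([proj(c,np.array([p[0],p[1],.122])+Rb(p[2])@(np.array(b)/1e3))-uv for b,uv,c in obs])
q=least_squares(f,[.6,0,0]);print("board",q.x,q.fun.round(1))
o=np.array([*q.x[:2],.122]);print("tip model",o+Rb(q.x[2])@[0,0,.042])
e=onz(t,(160.7,224.3),.006);
h=[onz(t,((a+b)/2+.0,r),.02)[:2] for r,a,b in((236,154,161),(239,154,160),(242,153,160),(245,153,159),(248,152,159),(251,152,158))]
h=np.array(h);u=np.linalg.svd(h-h.mean(0))[2][0];u*=np.sign(u[0])
print("eye",e,"handle dir",u,np.arctan2(u[1],u[0]),"mean",h.mean(0))
pe=onz(t,(151,277),.013);v=e-pe;print("pan end",pe,"len",np.hypot(*v[:2]),"yaw",np.arctan2(v[1],v[0]))
ob=onz(t,(161.2,224.5),.008);pl=[onz(t,((160-0)/5+130,42/5+205),.008),onz(t,(152/5+130,133/5+205),.008)];print(pl, (pl[0]*22+pl[1]*33)/55)
E
```

```text
tip [0.61102739 0.00630132 0.14988129] [np.float64(0.00041201277241144607), np.float64(0.00041201277241145686)]
board [0.63422343 0.0073618  0.12490425] [-0.8 -0.3  0.9 -0.6 -1.   0.7  1.   0.1  0.3 -0.6 -0.3 -1.3]
tip model [0.61138573 0.00449435 0.15713143]
eye [0.48183865 0.27875827 0.006     ] handle dir [ 0.98906049 -0.14751051] -0.14805076921262747 mean [0.42190395 0.28727118]
pan end [0.31782869 0.30393645 0.013     ] len 0.16593132854477174 yaw -0.1523269481665106
[array([0.51613915, 0.27464429, 0.008     ]), array([0.45885401, 0.27870185, 0.008     ])] [0.48176807 0.27707883 0.008     ]
```

Call:
play_rows:
  motion:
    - {"fingers": -1, "translation": [-29, -37.8, 0], "roll": -80}
    - {"fingers": -1, "translation": [-29, -37.8, 0], "roll": -80}
    - {"fingers": -1, "translation": [-29, -37.8, 0], "roll": -80}
    - {"fingers": -1, "translation": [-29, -37.8, 0], "roll": -80}
    - {"fingers": -1, "translation": [-29, -37.8, 0], "roll": -80}
    - {"fingers": -1, "translation": [-29, -37.8, 0], "roll": -80}
    - {"fingers": -1, "translation": [-29, -37.8, 0], "roll": -80}
    - {"fingers": -1, "translation": [-29, -37.8, 0], "roll": -80}
    - {"fingers": -1, "translation": [-29, -37.8, 0], "roll": -80}
    - {"fingers": -1, "translation": [-29, -37.8, 0], "roll": -80}
    - {"fingers": -1, "translation": [-66.8, -46.9, 0], "roll": -156}
    - {"fingers": -1, "translation": [-66.8, -46.9, 0], "roll": -156}
    - {"fingers": -1, "translation": [-66.8, -46.9, 0], "roll": -156}
    - {"fingers": -1, "translation": [-66.8, -46.9, 0], "roll": -156}
    - {"fingers": -1, "translation": [-66.8, -46.9, 0], "roll": -156}
    - {"fingers": -1, "translation": [-66.8, -46.9, 0], "roll": -156}
    - {"fingers": -1, "translation": [-66.8, -46.9, 0], "roll": -156}
    - {"fingers": -1, "translation": [-66.8, -46.9, 0], "roll": -156}
    - {"fingers": -1, "translation": [-66.8, -46.9, 0], "roll": -156}
    - {"fingers": -1, "translation": [-66.8, -46.9, 0], "roll": -156}

```text
clock: 1.77
eef_pos: [0.4052, 0.2691, 0.2066]
tool_rot: [0.823, 0.567, -0.0, 0.0]
ft_force: [0.5, -0.7, 0.4]
grip_width: 0.0854
```

Call:
play_rows:
  motion:
    - {"fingers": -1, "translation": [0, 0, 0], "roll": -6}
    - {"fingers": -1, "translation": [0, 0, 0], "roll": -12.2}
    - {"fingers": -1, "translation": [0, 0, 0], "roll": -12.2}
    - {"fingers": -1, "translation": [0, 0, 0], "roll": -12.2}

```text
clock: 2.1
eef_pos: [0.4055, 0.2671, 0.2064]
tool_rot: [0.761, 0.648, -0.001, -0.0]
ft_force: [0.7, -0.6, -0.0]
grip_width: 0.0855
```

```bash
python3 - <<'E'
from workcell import bot
import cv2,numpy as np,pickle
c=bot.camera("wrist");o=bot.get_obs();pickle.dump((c,o),open("w1.pkl","wb"))
cv2.imwrite("pics/w1.png",c["pixels"][:,:,::-1]);print(c["intrinsics"],c["world_to_cam"].round(4));print(o["eef_pos"],o["tool_rot"],o["joint_pos"])
E
```

```text
[[325.1922621    0.         283.15803027]
 [  0.         325.1922621  205.29855454]
 [  0.           0.           1.        ]] [[ 0.1597  0.9872 -0.0012 -0.3277]
 [ 0.9482 -0.153   0.2785 -0.38  ]
 [ 0.2748 -0.0456 -0.9604  0.2792]
 [ 0.      0.      0.      1.    ]]
[0.40572028 0.26683473 0.20662183] [ 7.61578558e-01  6.48072494e-01 -3.74817475e-04 -3.09739869e-05] [ 5.81777022e-01  2.12875156e-01 -3.15165937e-02  1.32715614e+00
 -3.06986026e-05  7.42471704e-01]
```

View pics/w1.png

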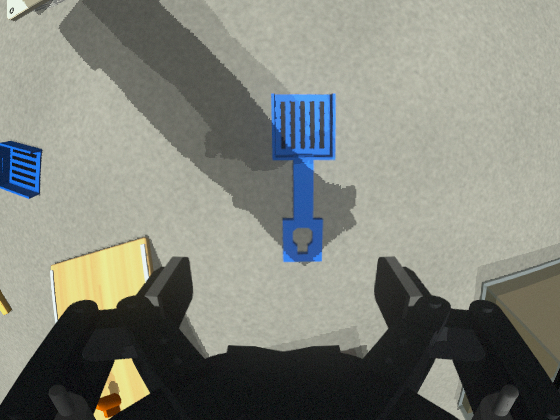

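The wrist view shows the scoop upright in the image: eye at about (302,238), handle at (303,190), pan above.

```bash
cat >> h.py <<'E'
def wray(c,uv):
    K,T=c["intrinsics"],c["world_to_cam"];R,t=T[:3,:3],T[:3,3]
    v=np.array([uv[0]-K[0,2],uv[1]-K[1,2]]);r=np.hypot(*v);a=r/K[0,0]
    d=R.T@np.array([*(v/r*np.sin(a)),np.cos(a)]);return -R.T@t,d
def wz(c,uv,z):
    o,d=wray(c,uv);return o+d*(z-o[2])/d[2]
E
python3 - <<'E'
import pickle,cv2,numpy as np
from h import *
c,o=pickle.load(open("w1.pkl","rb"))
m=cv2.inRange(cv2.cvtColor(c["pixels"],cv2.COLOR_RGB2HSV),(100,120,30),(125,255,255));w=np.zeros_like(m);w[85:270,260:345]=m[85:270,260:345]
cs,h=cv2.findContours(w,cv2.RETR_CCOMP,1)
for i,k in enumerate(cs):
    if cv2.contourArea(k)>30:print(cv2.contourArea(k),h[0,i,3],cv2.boundingRect(k))
P=[]
for r in range(165,215,4):
    xs=np.nonzero(w[r])[0];P.append(wz(c,((xs.min()+xs.max())/2,r),.02)[:2])
P=np.array(P);u=np.linalg.svd(P-P.mean(0))[2][0];u*=np.sign(u[0]);print("handle",P.mean(0),np.arctan2(u[1],u[0]))
for r in (222,226,230,234,238,242,246,250,254,258,260,262):print(r,np.nonzero(w[r])[0].min(),np.nonzero(w[r])[0].max(),len(np.nonzero(w[r])[0]),end="; ")
E
```

```text
6721.0 -1 (271, 94, 65, 168)
421.0 0 (292, 227, 22, 27)
233.0 0 (319, 101, 6, 48)
236.5 0 (299, 101, 7, 48)
236.5 0 (289, 101, 7, 49)
221.5 0 (280, 101, 6, 48)
232.5 0 (309, 100, 7, 49)
handle [0.42202672 0.28612236] -0.1420066604434974
222 283 322 40; 226 283 322 40; 230 283 321 21; 234 283 321 20; 238 283 321 20; 242 283 321 22; 246 283 321 28; 250 283 321 28; 254 283 321 39; 258 283 321 39; 260 284 321 38; Traceback (most recent call last):
  File "<stdin>", line 12, in <module>
    return umr_minimum(a, axis, None, out, keepdims, initial, where)
ValueError: zero-size array to reduction operation minimum which has no identity
```

Call:
play_rows:
  motion:
    - {"fingers": -1, "translation": [2.16, -0.2, 4], "roll": -0.9}
    - {"fingers": -1, "translation": [2.16, -0.2, 8], "roll": -0.9}
    - {"fingers": -1, "translation": [2.16, -0.2, 12], "roll": -0.9}
    - {"fingers": -1, "translation": [2.16, -0.2, 15], "roll": -0.9}
    - {"fingers": -1, "translation": [2.16, -0.2, 17], "roll": -0.9}
    - {"fingers": -1, "translation": [2.16, -0.2, 18.8], "roll": -0.9}
    - {"fingers": -1, "translation": [2.16, -0.2, 18.8], "roll": -0.9}
    - {"fingers": -1, "translation": [2.16, -0.2, 18.8], "roll": -0.9}

```text
clock: 2.82
eef_pos: [0.4068, 0.2877, 0.0184]
tool_rot: [0.756, 0.654, -0.001, -0.0]
ft_force: [0.1, 0.1, -0.3]
grip_width: 0.0855
```

Call:
play_rows:
  motion:
    - {"fingers": 1, "translation": [0, 0, 0], "roll": 0}
    - {"fingers": 1, "translation": [0, 0, 0], "roll": 0}
    - {"fingers": 1, "translation": [0, 0, 0], "roll": 0}
    - {"fingers": 1, "translation": [0, 0, 0], "roll": 0}
    - {"fingers": 1, "translation": [0, 0, 0], "roll": 0}
    - {"fingers": 1, "translation": [0, 0, 0], "roll": 0}
    - {"fingers": 1, "translation": [0, 0, 0], "roll": 0}
    - {"fingers": 1, "translation": [0, 0, 0], "roll": 0}
    - {"fingers": 1, "translation": [0, 0, 0], "roll": 0}
    - {"fingers": 1, "translation": [0, 0, 0], "roll": 0}

```text
clock: 3.65
eef_pos: [0.4073, 0.2888, 0.0188]
tool_rot: [0.756, 0.655, -0.0, 0.0]
ft_force: [0.6, -0.2, -0.4]
grip_width: 0.0003
```

The fingers closed on nothing, so I'll look.

```bash
python3 - <<'E'
from workcell import bot
import cv2,numpy as np,pickle
c=bot.camera("wrist");t=bot.camera("top");s=bot.camera("scene");pickle.dump((c,t,s,bot.get_obs()),open("w2.pkl","wb"))
W=np.zeros((600,800,3),np.uint8);W[:420,:560]=c["pixels"];W[:240,560:800]=cv2.resize(t["pixels"][200:290,110:200],(240,240));W[240:480,560:800]=cv2.resize(s["pixels"][120:210,280:370],(240,240))
cv2.imwrite("pics/w2.png",W[:,:,::-1]);print(bot.get_obs()["joint_pos"])
E
```

```text
[ 6.16717888e-01  4.05642580e-01 -2.93649064e-01  8.71594504e-01
  4.09665382e-05  7.58861866e-01]
```

View pics/w2.png

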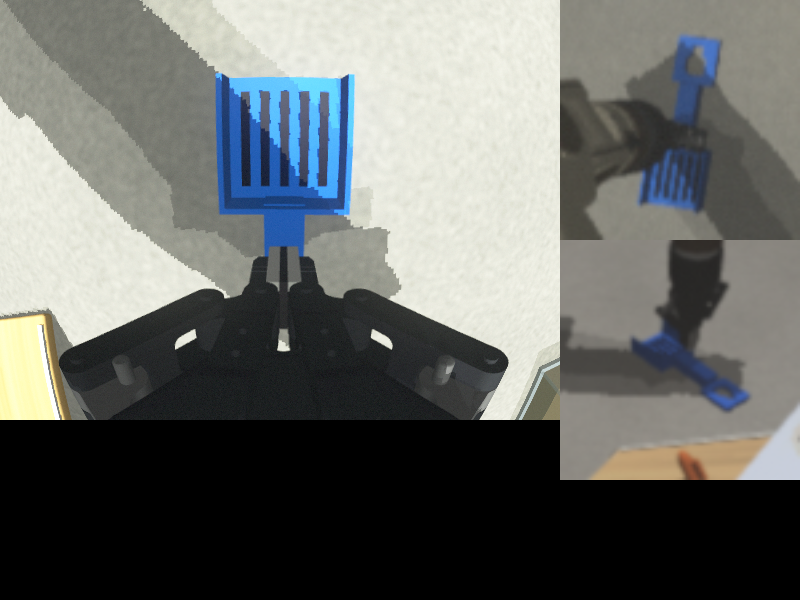

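```bash
cat >> h.py <<'E'
def wproj(c,p):
    q=c["world_to_cam"][:3,:3]@np.asarray(p)+c["world_to_cam"][:3,3];a=np.arctan2(np.hypot(q[0],q[1]),q[2])
    return c["intrinsics"][:2,2]+c["intrinsics"][0,0]*a*q[:2]/np.hypot(q[0],q[1])
E
python3 - <<'E'
import pickle,numpy as np
from h import *
c,t,s,o=pickle.load(open("w2.pkl","rb"));p=o["eef_pos"]
for z in(0.,.005,.01,.02,.025,.03):
  for b in (0,11,-11): print(z,b,wproj(c,[p[0]-.989*b/1e3,p[1]+.146*b/1e3,z]).round(0),end=" ")
  print()
for uv,z in(((284.5,235),.02),((284.5,214),.02),((216,77),.026),((354,77),.026)):print(uv,wz(c,uv,z))
E
```

```text
0.0 0 [284. 231.] 0.0 11 [284. 214.] 0.0 -11 [284. 248.] 
0.005 0 [284. 234.] 0.005 11 [284. 217.] 0.005 -11 [284. 251.] 
0.01 0 [284. 237.] 0.01 11 [284. 220.] 0.01 -11 [284. 255.] 
0.02 0 [284. 244.] 0.02 11 [284. 225.] 0.02 -11 [284. 262.] 
0.025 0 [284. 248.] 0.025 11 [284. 229.] 0.025 -11 [284. 266.] 
0.03 0 [284. 252.] 0.03 11 [284. 232.] 0.03 -11 [284. 270.] 
(284.5, 235) [0.40198121 0.28984048 0.02      ]
(284.5, 214) [0.39001502 0.2915393  0.02      ]
(216, 77) [0.31402705 0.26851976 0.026     ]
(354, 77) [0.32351059 0.33539937 0.026     ]
```

```bash
python3 - <<'E'
import pickle,numpy as np
from h import *
from scipy.spatial.transform import Rotation as R
c,o=pickle.load(open("w1.pkl","rb"));M=R.from_quat(o["tool_rot"]).as_matrix()
T=c["world_to_cam"];print("cam in tool",M.T@(-T[:3,:3].T@T[:3,3]-o["eef_pos"]),"axis",M.T@T[2,:3])
for z in(.014,.001,-.01,-.02,-.03):
  for b in(-.011,.011):print(z,b,[wproj(c,o["eef_pos"]+M@[sx*.0427,b,z]).round(0).tolist() for sx in(-1,1)],end=" ")
  print()
E
```

```text
cam in tool [-1.18759908e-04 -7.08297980e-02 -1.66945258e-01] axis [-5.55684963e-04  2.79054696e-01  9.60275048e-01]
0.014 -0.011 [[212.0, 217.0], [355.0, 217.0]] 0.014 0.011 [[214.0, 251.0], [353.0, 251.0]] 
0.001 -0.011 [[207.0, 224.0], [360.0, 224.0]] 0.001 0.011 [[210.0, 260.0], [357.0, 260.0]] 
-0.01 -0.011 [[202.0, 231.0], [365.0, 231.0]] -0.01 0.011 [[206.0, 268.0], [361.0, 268.0]] 
-0.02 -0.011 [[198.0, 238.0], [369.0, 238.0]] -0.02 0.011 [[202.0, 277.0], [365.0, 277.0]] 
-0.03 -0.011 [[193.0, 246.0], [374.0, 246.0]] -0.03 0.011 [[198.0, 287.0], [369.0, 287.0]]
```

```bash
python3 - <<'E'
import pickle,cv2,numpy as np
c,_=pickle.load(open("w1.pkl","rb"));c2=pickle.load(open("w2.pkl","rb"))[0]
W=np.zeros((600,800,3),np.uint8)
W[:300,:800]=cv2.resize(c["pixels"][235:325,160:400],(800,300));W[300:,:600]=cv2.resize(c2["pixels"][210:330,225:345],(600,300*1))
W=cv2.convertScaleAbs(W,alpha=2);cv2.imwrite("pics/w3.png",W[:,:,::-1])
E
```

```text
(no output)
```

View pics/w3.png

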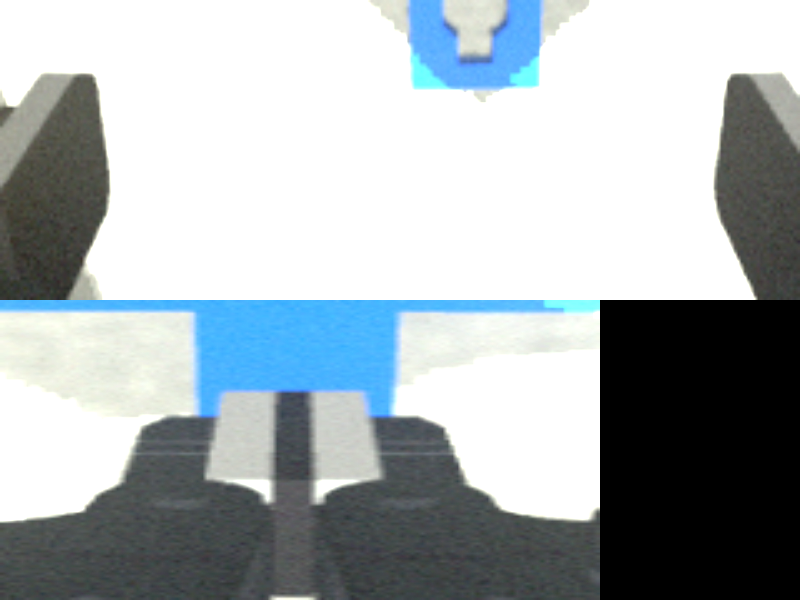

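```bash
python3 - <<'E'
import pickle,cv2,numpy as np
from h import *
c,t,s,o=pickle.load(open("w2.pkl","rb"));p=o["eef_pos"]
for z in(.005,.02,.035,.05):print(z,proj(s,np.array([p[0],p[1],z])).round(1),proj(t,np.array([p[0],p[1],z])).round(1))
k=cv2.resize(s["pixels"][135:185,305:355],(600,600),interpolation=cv2.INTER_CUBIC)
k=cv2.convertScaleAbs(k,alpha=2)
for z,col in((.005,(255,0,0)),(.05,(255,255,0))):
    u=proj(s,np.array([p[0],p[1],z]));cv2.drawMarker(k,(int((u[0]-305+.5)*12),int((u[1]-135+.5)*12)),col,0,20,2)
cv2.imwrite("pics/w4.png",k[:,:,::-1])
E
```

```text
0.005 [327.5 167.3] [157.2 248. ]
0.02 [327.7 164.4] [155.7 248.2]
0.035 [328.  161.4] [154.1 248.4]
0.05 [328.2 158.4] [152.5 248.6]
```

View pics/w4.png

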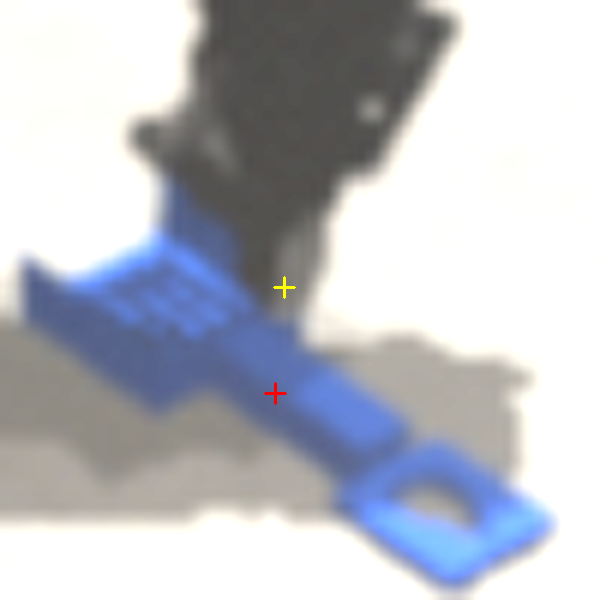

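The tips show about 30 mm higher than the stated geometry: closed at z≈0.035 with TCP z 0.019. They shut above the handle, and the scoop hasn't moved. I'll open, go 27 mm lower and regrip.

Call:
play_rows:
  motion:
    - {"fingers": -1, "translation": [0, 0, 0], "roll": 0}
    - {"fingers": -1, "translation": [0, 0, 0], "roll": 0}
    - {"fingers": -1, "translation": [0, 0, 0], "roll": 0}
    - {"fingers": -1, "translation": [0, 0, 0], "roll": 0}
    - {"fingers": -1, "translation": [0, 0, 0], "roll": 0}
    - {"fingers": -1, "translation": [0, 0, 0], "roll": 0}
    - {"fingers": -1, "translation": [0, 0, 0.7], "roll": 0}
    - {"fingers": -1, "translation": [0, 0, 1.4], "roll": 0}
    - {"fingers": -1, "translation": [0, 0, 2.1], "roll": 0}
    - {"fingers": -1, "translation": [0, 0, 2.7], "roll": 0}
    - {"fingers": -1, "translation": [0, 0, 2.7], "roll": 0}

```text
clock: 4.72
eef_pos: [0.406, 0.2879, -0.01]
tool_rot: [0.756, 0.655, -0.002, -0.0]
ft_force: [0.2, 0.7, 0.8]
grip_width: 0.0853
```

Call:
play_rows:
  motion:
    - {"fingers": 1, "translation": [0, 0, 0], "roll": 0}
    - {"fingers": 1, "translation": [0, 0, 0], "roll": 0}
    - {"fingers": 1, "translation": [0, 0, 0], "roll": 0}
    - {"fingers": 1, "translation": [0, 0, 0], "roll": 0}
    - {"fingers": 1, "translation": [0, 0, 0], "roll": 0}
    - {"fingers": 1, "translation": [0, 0, 0], "roll": 0}
    - {"fingers": 1, "translation": [0, 0, 0], "roll": 0}
    - {"fingers": 1, "translation": [0, 0, 0], "roll": 0}

```text
clock: 5.38
eef_pos: [0.4077, 0.2891, -0.0075]
tool_rot: [0.756, 0.655, 0.001, -0.0]
ft_force: [-1.1, -0.1, 4.6]
grip_width: 0.0191
```

Call:
play_rows:
  motion:
    - {"fingers": 1, "translation": [0, 0, -2], "roll": 0}
    - {"fingers": 1, "translation": [0, 0, -5], "roll": 0}
    - {"fingers": 1, "translation": [0, 0, -9], "roll": 0}
    - {"fingers": 1, "translation": [0, 0, -13], "roll": 0}
    - {"fingers": 1, "translation": [0, 0, -17], "roll": 0}
    - {"fingers": 1, "translation": [0, 0, -21], "roll": 0}
    - {"fingers": 1, "translation": [0, 0, -21], "roll": 0}
    - {"fingers": 1, "translation": [0, 0, -21], "roll": 0}

```text
clock: 6.05
eef_pos: [0.4089, 0.2898, 0.2044]
tool_rot: [0.756, 0.655, 0.003, 0.0]
ft_force: [0.3, -0.4, -2.4]
grip_width: 0.0188
```

```bash
cat > look.py <<'E'
import sys,cv2,numpy as np,pickle
from workcell import bot
from h import *
n=sys.argv[1];x0,y0,x1,y1,a0,b0,a1,b1=map(int,sys.argv[2:10])
t=bot.camera("top");s=bot.camera("scene");o=bot.get_obs();pickle.dump((t,s,o),open(n+".pkl","wb"))
A=cv2.resize(t["pixels"][y0:y1,x0:x1],(400,int(400*(y1-y0)/(x1-x0))),interpolation=cv2.INTER_CUBIC)
B=cv2.resize(s["pixels"][b0:b1,a0:a1],(400,int(400*(b1-b0)/(a1-a0))),interpolation=cv2.INTER_CUBIC)
W=np.zeros((max(len(A),len(B)),800,3),np.uint8);W[:len(A),:400]=A;W[:len(B),400:]=B
cv2.imwrite(f"pics/{n}.png",cv2.convertScaleAbs(W,alpha=1.4)[:600,:,::-1]);print(o["eef_pos"],o["tool_rot"],o["joint_pos"],o["grip_width"],o["ft_force"])
E
python3 look.py p1 100 170 200 270 290 70 390 170
```

```text
[0.40661796 0.28823074 0.20058877] [ 7.55553805e-01  6.55085623e-01 -1.12614543e-03 -7.82482109e-05] [ 6.16682181e-01  2.42211253e-01 -9.44242855e-03  1.32139947e+00
 -6.37553735e-05  7.58885596e-01] 0.01897997414868071 [-0.90522014  0.47153488 -1.91010956]
```

View pics/p1.png

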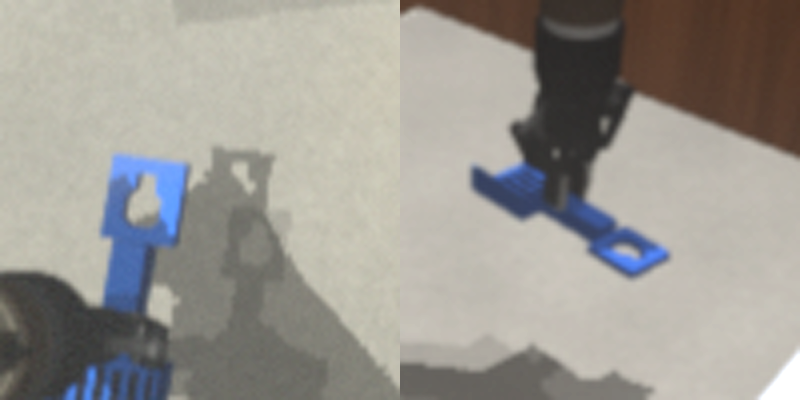

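Scoop held level and lifted. Eye centre is at about (135.8,222) in top and (346.8,131) in scene.

```bash
python3 - <<'E'
import pickle,numpy as np
from h import *
from scipy.spatial.transform import Rotation as R
t,s,o=pickle.load(open("p1.pkl","rb"))
p,r=tri([ray(t,(135.3,221.5)),ray(s,(346.3,130.5))]);M=R.from_quat(o["tool_rot"]).as_matrix()
print(p,r,"in tool",M.T@(p-o["eef_pos"]));x=M[:,0];print(np.arctan2(x[1],x[0]))
E
```

```text
[0.48377859 0.2788985  0.21999775] [np.float64(0.0010753350278609253), np.float64(0.0010753350278609078)] in tool [ 0.00166637  0.07767336 -0.01953548]
1.4285942576049508
```

Call:
play_rows:
  motion:
    - {"fingers": 1, "translation": [-1.5, 0.9, 0], "roll": -1}
    - {"fingers": 1, "translation": [-4, 2.4, 0], "roll": -3}
    - {"fingers": 1, "translation": [-7, 4.1, 0], "roll": -5}
    - {"fingers": 1, "translation": [-10, 5.9, 0], "roll": -7}
    - {"fingers": 1, "translation": [-13, 7.6, 0], "roll": -9}
    - {"fingers": 1, "translation": [-16, 9.4, 0], "roll": -11}
    - {"fingers": 1, "translation": [-19, 11.2, 0], "roll": -13}
    - {"fingers": 1, "translation": [-22, 12.9, 0], "roll": -15.3}
    - {"fingers": 1, "translation": [-24.5, 14.4, 0], "roll": -15.3}
    - {"fingers": 1, "translation": [-26.5, 15.6, 0], "roll": -15.3}
    - {"fingers": 1, "translation": [-27.5, 16.2, 0], "roll": -15.3}
    - {"fingers": 1, "translation": [-27.5, 16.2, 0], "roll": -15.3}
    - {"fingers": 1, "translation": [-27.5, 16.2, 0], "roll": -15.3}
    - {"fingers": 1, "translation": [-27.5, 16.2, 0], "roll": -15.3}

```text
clock: 7.32
eef_pos: [0.5277, -0.0054, 0.2008]
tool_rot: [0.661, 0.75, -0.001, -0.001]
ft_force: [0.2, 0.6, -1.6]
grip_width: 0.0191
```

```bash
python3 look.py p2 205 145 285 225 290 145 370 225; python3 - <<'E'
import pickle,numpy as np
from h import *
from scipy.spatial.transform import Rotation as R
t,s,o=pickle.load(open("p2.pkl","rb"));M=R.from_quat(o["tool_rot"]).as_matrix();print(np.arctan2(M[1,0],M[0,0]))
for n,c in(("top",t),("scene",s)):print(n,"predicted eye",proj(c,o["eef_pos"]+M@[.001,.077,-.015]))
E
```

```text
[ 0.52809579 -0.00509467  0.20151285] [ 6.60889932e-01  7.50482620e-01 -2.32415409e-04 -5.29621244e-04] [-9.85824555e-03  2.99676132e-01  7.03001476e-02  1.34252590e+00
  3.40313146e-04 -1.36646556e-01] 0.0191827063650697 [-0.55469858 -0.84065603 -0.5979978 ]
1.697584193467595
top predicted eye [240.93916775 176.13331471]
scene predicted eye [325.13734303 184.21201376]
```

View pics/p2.png

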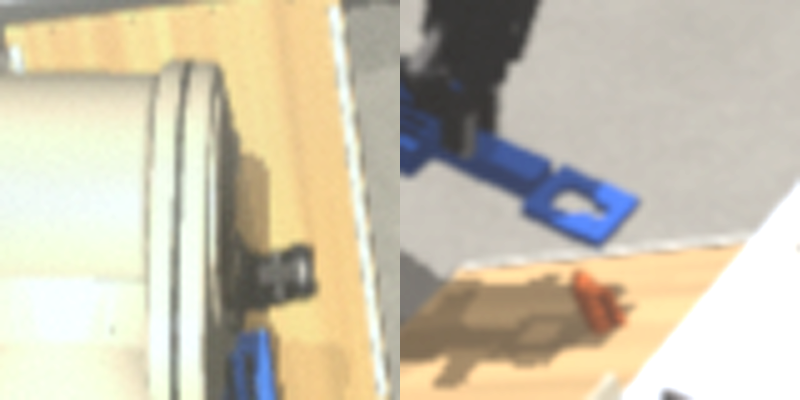

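Scene view: the eye at (326,184) matches the prediction, above and slightly robot-side of the peg tip at (326,200). The arm hides the eye in top. Lowering with force watched.

Call:
play_rows:
  motion:
    - {"fingers": 1, "translation": [0, 0, 1.5], "roll": 0}
    - {"fingers": 1, "translation": [0, 0, 3], "roll": 0}
    - {"fingers": 1, "translation": [0, 0, 4], "roll": 0}
    - {"fingers": 1, "translation": [0, 0, 4.5], "roll": 0}
    - {"fingers": 1, "translation": [0, 0, 4.8], "roll": 0}
    - {"fingers": 1, "translation": [0, 0, 4.8], "roll": 0}

```text
clock: 7.92
eef_pos: [0.5284, -0.006, 0.1535]
tool_rot: [0.661, 0.75, -0.0, -0.0]
ft_force: [0.6, -0.9, -1.5]
grip_width: 0.0189
```

Call:
play_rows:
  motion:
    - {"fingers": 1, "translation": [0, 0, 0.2], "roll": 0}
    - {"fingers": 1, "translation": [0, 0, 0.4], "roll": 0}
    - {"fingers": 1, "translation": [0, 0, 0.4], "roll": 0}

```text
clock: 8.17
eef_pos: [0.529, -0.0064, 0.1501]
tool_rot: [0.662, 0.75, 0.0, 0.0]
ft_force: [-0.0, 0.5, -1.6]
grip_width: 0.0187
```

Call:
play_rows:
  motion:
    - {"fingers": 1, "translation": [0, 0, 0.2], "roll": 0}
    - {"fingers": 1, "translation": [0, 0, 0.4], "roll": 0}
    - {"fingers": 1, "translation": [0, 0, 0.4], "roll": 0}

```text
clock: 8.42
eef_pos: [0.5288, -0.0065, 0.1458]
tool_rot: [0.662, 0.75, 0.0, 0.0]
ft_force: [0.3, 0.2, -0.1]
grip_width: 0.0188
```

Call:
play_rows:
  motion:
    - {"fingers": 1, "translation": [0, 0, 0.2], "roll": 0}
    - {"fingers": 1, "translation": [0, 0, 0.4], "roll": 0}
    - {"fingers": 1, "translation": [0, 0, 0.4], "roll": 0}

```text
clock: 8.67
eef_pos: [0.5286, -0.0065, 0.1418]
tool_rot: [0.662, 0.75, -0.0, -0.0]
ft_force: [-1.0, 0.4, 2.6]
grip_width: 0.019
```

Call:
play_rows:
  motion:
    - {"fingers": 1, "translation": [0, 0, 0.2], "roll": 0}
    - {"fingers": 1, "translation": [0, 0, 0.4], "roll": 0}
    - {"fingers": 1, "translation": [0, 0, 0.4], "roll": 0}

```text
clock: 8.92
eef_pos: [0.5285, -0.0065, 0.1377]
tool_rot: [0.662, 0.75, -0.0, -0.0]
ft_force: [-2.3, -0.1, 2.8]
grip_width: 0.0192
```

Contact at TCP z≈0.145 as planned (about 4 N), and the scoop is pivoting in the pads. Continuing the arc.

Call:
play_rows:
  motion:
    - {"fingers": 1, "translation": [0, 0, 0.4], "roll": 0}
    - {"fingers": 1, "translation": [0, 0, 0.8], "roll": 0}
    - {"fingers": 1, "translation": [0, 0, 1.2], "roll": 0}
    - {"fingers": 1, "translation": [0, 0, 1.2], "roll": 0}

```text
clock: 9.25
eef_pos: [0.5291, -0.0066, 0.125]
tool_rot: [0.662, 0.75, -0.0, 0.0]
ft_force: [-0.2, -1.3, 2.1]
grip_width: 0.0188
```

```bash
python3 look.py p3 225 155 305 235 290 145 370 225
```

```text
[ 0.52908238 -0.00660947  0.12567186] [ 6.61710166e-01  7.49759683e-01 -6.22439761e-05  2.62754251e-04] [-1.22207164e-02  3.46001356e-01 -6.70785869e-02  1.15739939e+00
 -4.37229195e-04 -1.36822200e-01] 0.018886354029979478 [0.07717317 0.43721459 1.30622187]
```

View pics/p3.png

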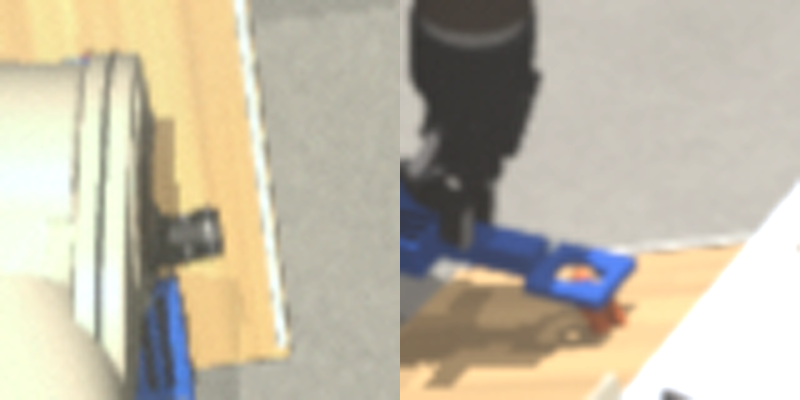

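The peg tip shows inside the eye (about (576,273) in the crop), and the plate is tilting up on the rib. Continuing.

Call:
play_rows:
  motion:
    - {"fingers": 1, "translation": [0, 0, 0.5], "roll": 0}
    - {"fingers": 1, "translation": [0, 0.15, 1.0], "roll": 0}
    - {"fingers": 1, "translation": [0, 0.3, 1.5], "roll": 0}
    - {"fingers": 1, "translation": [0, 0.5, 2.0], "roll": 0}
    - {"fingers": 1, "translation": [0, 0.5, 2.0], "roll": 0}

```text
clock: 9.77
eef_pos: [0.5326, -0.0056, 0.104]
tool_rot: [0.662, 0.75, -0.001, -0.001]
ft_force: [-2.5, 0.5, 1.1]
grip_width: 0.0181
```

Call:
play_rows:
  motion:
    - {"fingers": 1, "translation": [0, 0.15, 0.5], "roll": 0}
    - {"fingers": 1, "translation": [0, 0.35, 1.0], "roll": 0}
    - {"fingers": 1, "translation": [0, 0.55, 1.5], "roll": 0}
    - {"fingers": 1, "translation": [0, 0.7, 1.9], "roll": 0}
    - {"fingers": 1, "translation": [0, 0.7, 1.9], "roll": 0}

```text
clock: 10.18
eef_pos: [0.5407, -0.0049, 0.0858]
tool_rot: [0.662, 0.75, -0.0, -0.0]
ft_force: [-2.2, -0.2, -0.8]
grip_width: 0.0173
```

```bash
python3 - <<'E'
from workcell import bot
import cv2,numpy as np,pickle
c=bot.camera("wrist");s=bot.camera("scene");pickle.dump((c,s,bot.get_obs()),open("p4.pkl","wb"))
W=np.zeros((600,800,3),np.uint8);W[:300,:400]=cv2.resize(c["pixels"],(400,300));W[:,400:]=cv2.resize(s["pixels"][160:235,295:345],(400,600),interpolation=cv2.INTER_CUBIC)
W[300:,:400]=cv2.resize(c["pixels"][60:285,130:430],(400,300))
cv2.imwrite("pics/p4.png",cv2.convertScaleAbs(W,alpha=1.3)[:,:,::-1])
E
```

```text
(no output)
```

View pics/p4.png

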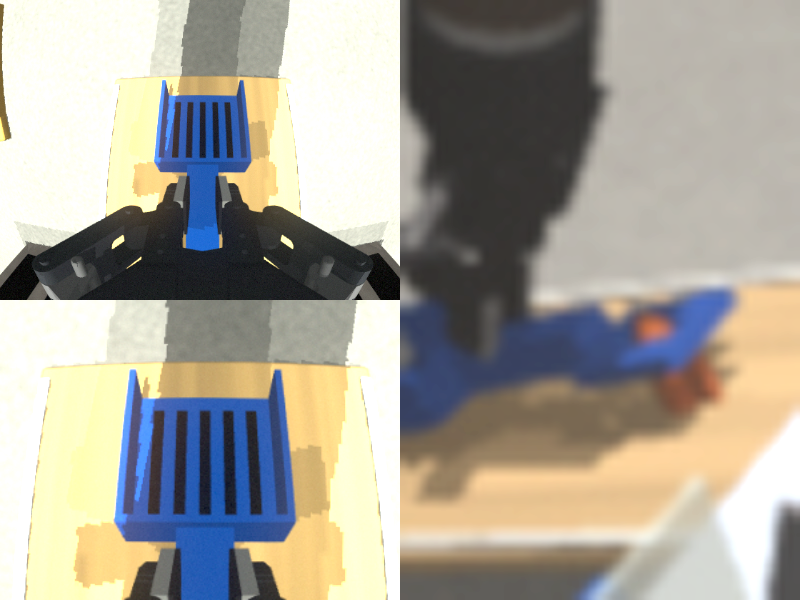

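The scoop lies about parallel to the board, with the peg tip through its eye and the pan pointing straight down-slope. Next I slide it up-slope to bring the notch over the rib, then go down along the peg.

Call:
play_rows:
  motion:
    - {"fingers": 1, "translation": [0, 0, -0.2], "roll": 0}
    - {"fingers": 1, "translation": [0, 0.3, -0.4], "roll": 0}
    - {"fingers": 1, "translation": [0, 0.6, -0.6], "roll": 0}
    - {"fingers": 1, "translation": [0, 0.85, -0.75], "roll": 0}
    - {"fingers": 1, "translation": [0, 0.85, -0.75], "roll": 0}

```text
clock: 10.7
eef_pos: [0.5497, -0.0039, 0.095]
tool_rot: [0.662, 0.75, 0.0, 0.0]
ft_force: [-1.6, 1.0, 1.0]
grip_width: 0.0172
```

Call:
play_rows:
  motion:
    - {"fingers": 1, "translation": [0, 0.2, 0.3], "roll": 0}
    - {"fingers": 1, "translation": [0, 0.35, 0.55], "roll": 0}
    - {"fingers": 1, "translation": [0, 0.5, 0.8], "roll": 0}
    - {"fingers": 1, "translation": [0, 0.5, 0.8], "roll": 0}

```text
clock: 11.03
eef_pos: [0.5536, -0.0032, 0.0853]
tool_rot: [0.662, 0.75, -0.001, -0.001]
ft_force: [-2.8, -1.0, -0.0]
grip_width: 0.0173
```

Call:
play_rows:
  motion:
    - {"fingers": 1, "translation": [0, 0.2, 0.3], "roll": 0}
    - {"fingers": 1, "translation": [0, 0.4, 0.6], "roll": 0}
    - {"fingers": 1, "translation": [0, 0.4, 0.6], "roll": 0}

```text
clock: 11.28
eef_pos: [0.5574, -0.0027, 0.0792]
tool_rot: [0.662, 0.75, -0.001, -0.001]
ft_force: [-4.4, -0.4, -0.1]
grip_width: 0.0171
```

Call:
play_rows:
  motion:
    - {"fingers": 1, "translation": [0, 0.15, 0.25], "roll": 0}
    - {"fingers": 1, "translation": [0, 0.3, 0.45], "roll": 0}
    - {"fingers": 1, "translation": [0, 0.3, 0.45], "roll": 0}

```text
clock: 11.53
eef_pos: [0.5595, -0.0024, 0.0747]
tool_rot: [0.662, 0.75, -0.001, -0.001]
ft_force: [-5.4, -1.2, -0.6]
grip_width: 0.0175
```

Call:
play_rows:
  motion:
    - {"fingers": 1, "translation": [0, -0.1, 0.1], "roll": 0}
    - {"fingers": 1, "translation": [0, 0, 0.35], "roll": 0}
    - {"fingers": 1, "translation": [0, 0, 0.35], "roll": 0}

```text
clock: 11.78
eef_pos: [0.56, -0.0024, 0.0738]
tool_rot: [0.662, 0.75, -0.0, -0.0]
ft_force: [-9.3, -0.9, 10.0]
grip_width: 0.0173
```

Call:
play_rows:
  motion:
    - {"fingers": 1, "translation": [0, 0.1, 0.2], "roll": 0}
    - {"fingers": 1, "translation": [0, 0.15, 0.35], "roll": 0}
    - {"fingers": 1, "translation": [0, 0.15, 0.35], "roll": 0}

```text
clock: 12.03
eef_pos: [0.5601, -0.0024, 0.0734]
tool_rot: [0.662, 0.75, -0.001, -0.001]
ft_force: [-20.1, -1.6, 30.2]
grip_width: 0.0175
```

Pressing on the board along its normal (36 N). I'll back the command off and release.

Call:
play_rows:
  motion:
    - {"fingers": 1, "translation": [0, -0.15, -0.45], "roll": 0}
    - {"fingers": 1, "translation": [0, -0.15, -0.45], "roll": 0}
    - {"fingers": 0.4, "translation": [0, -0.15, -0.45], "roll": 0}
    - {"fingers": 0.2, "translation": [0, -0.15, -0.45], "roll": 0}
    - {"fingers": 0, "translation": [0, -0.15, -0.45], "roll": 0}
    - {"fingers": -0.3, "translation": [0, -0.15, -0.45], "roll": 0}
    - {"fingers": -0.3, "translation": [0, -0.15, -0.45], "roll": 0}
    - {"fingers": -0.3, "translation": [0, -0.15, -0.45], "roll": 0}

```text
clock: 12.7
eef_pos: [0.5615, -0.0023, 0.0735]
tool_rot: [0.662, 0.75, 0.0, 0.0]
ft_force: [0.1, 0.2, 0.2]
grip_width: 0.056
```

Call:
play_rows:
  motion:
    - {"fingers": -0.3, "translation": [0, -0.3, -2], "roll": 0}
    - {"fingers": -0.3, "translation": [0, -1, -5], "roll": 0}
    - {"fingers": -0.3, "translation": [0, -2, -9], "roll": 0}
    - {"fingers": -0.3, "translation": [0, -5, -12], "roll": 0}
    - {"fingers": -0.3, "translation": [0, -9, -12], "roll": 0}
    - {"fingers": -0.3, "translation": [0, -13, -12], "roll": 0}
    - {"fingers": -0.3, "translation": [0, -17, -12], "roll": 0}
    - {"fingers": -0.3, "translation": [0, -20, -12], "roll": 0}
    - {"fingers": -0.3, "translation": [0, -20, -12], "roll": 0}
    - {"fingers": -0.3, "translation": [0, -20, -12], "roll": 0}

```text
clock: 13.53
eef_pos: [0.3618, -0.0274, 0.1939]
tool_rot: [0.662, 0.75, 0.001, 0.001]
ft_force: [0.4, 0.1, 0.7]
grip_width: 0.0556
```

```bash
python3 look.py p5 205 140 285 240 285 170 345 245
```

```text
[ 0.36382491 -0.02730154  0.1939486 ] [0.66163409 0.74982593 0.00075233 0.00091687] [-7.49833392e-02 -2.37192921e-02 -3.30609084e-01  1.26153630e+00
  9.27938564e-05 -1.99786387e-01] 0.05544302445947458 [-0.6221414  -0.19523146 -0.03410604]
```

View pics/p5.png

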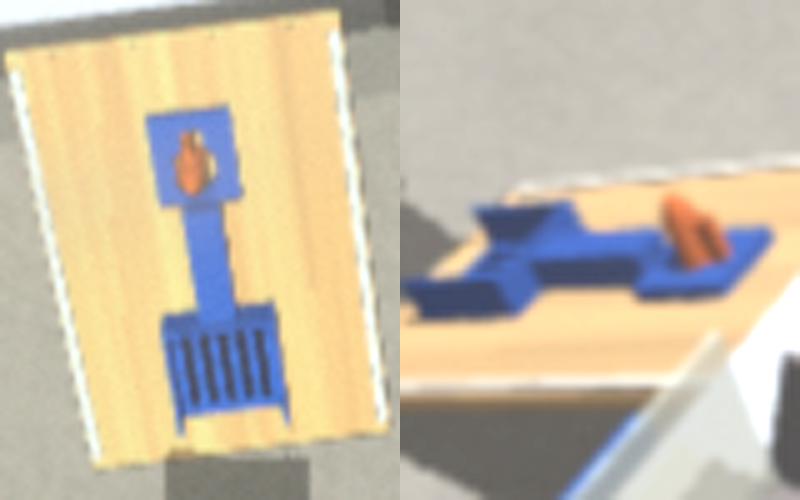

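The scoop hangs with pan down-slope, the peg through the eye and the rib in the notch at the up-slope end. Next, a numeric check of seating from the plate corners.

```bash
python3 - <<'E'
import pickle,numpy as np
from h import *
from scipy.spatial.transform import Rotation as R
t,s,o=pickle.load(open("p5.pkl","rb"));th=.58
B=R.from_euler("z",.125).as_matrix()@np.array([[np.cos(th),0,-np.sin(th)],[0,1,0],[np.sin(th),0,np.cos(th)]]);O=np.array([.634,.0078,.122])
T=lambda x,y:(205+x/5-.4,140+y/5-.4);S=lambda x,y:(285+(x-400)/6.667-.4,170+y/6.667-.4)
for n,a,b in(("+33,+24",(147,115),(772,232)),("+33,-24",(227,105),(725,290)),("-22,-24",(242,198),(638,290)),("pan end -168,-34",(290,425),None),("pan end -168,+34",(180,432),None)):
    o_,d=ray(t,T(*a));k=B[:,2]@(O+B[:,2]*.008-o_)/(B[:,2]@d);print(n,"plane",(B.T@(o_+k*d-O)*1e3).round(1),end=" ")
    if b:
        p,r=tri([ray(t,T(*a)),ray(s,S(*b))]);print("tri",(B.T@(p-O)*1e3).round(1),r[0].round(4),end="")
    print()
d0=pickle.load(open("d0.pkl","rb"))
for n,c,c0 in(("top",t,d0["top"]),("scene",s,d0["scene"])):
    p,r=tri([ray(d0["top"],(243.2,177.3)),ray(d0["scene"],(325.8,200.8))])
p=B.T@(p-O)*1e3;print("tip in board",p.round(1))
E
```

```text
+33,+24 plane [31.5 22.2  8. ] tri [29.3 21.5  5.9] 0.0016
+33,-24 plane [ 31.6 -23.3   8. ] tri [ 29.3 -23.8   4.8] 0.0012
-22,-24 plane [-26.9 -23.6   8. ] tri [-26.9 -23.2   6.8] 0.0006
pan end -168,-34 plane [-184.6  -31.5    8. ] 
pan end -168,+34 plane [-179.7   36.5    8. ] 
tip in board [-3.9  1.4 35.9]
```

The corners put the eye at about x −3, y 0, resting on the notch end and near the face. My height estimate is only good to a few mm, so I'll press the handle gently with closed fingers to make sure it is fully home.

Call:
play_rows:
  motion:
    - {"fingers": 1, "translation": [0, 2, 0], "roll": 0}
    - {"fingers": 1, "translation": [0, 5, 0], "roll": 0}
    - {"fingers": 1, "translation": [0, 9, 0], "roll": 0}
    - {"fingers": 1, "translation": [0, 13, 0], "roll": 0}
    - {"fingers": 1, "translation": [0, 17, 0], "roll": 0}
    - {"fingers": 1, "translation": [0.1, 19.2, 0], "roll": 0}
    - {"fingers": 1, "translation": [0.1, 19.7, 2], "roll": 0}
    - {"fingers": 1, "translation": [0.1, 19.7, 5], "roll": 0}
    - {"fingers": 1, "translation": [0.1, 19.7, 8], "roll": 0}
    - {"fingers": 1, "translation": [0.1, 19.7, 9], "roll": 0}
    - {"fingers": 1, "translation": [0.1, 19.7, 9], "roll": 0}

```text
clock: 14.55
eef_pos: [0.556, -0.0015, 0.0993]
tool_rot: [0.661, 0.75, -0.003, -0.003]
ft_force: [-0.6, -0.8, -0.3]
grip_width: 0.0001
```

Call:
play_rows:
  motion:
    - {"fingers": 1, "translation": [0, 0, 0.3], "roll": 0}
    - {"fingers": 1, "translation": [0, 0, 0.6], "roll": 0}
    - {"fingers": 1, "translation": [0, 0, 0.6], "roll": 0}

```text
clock: 14.8
eef_pos: [0.5592, -0.0017, 0.0987]
tool_rot: [0.662, 0.75, 0.001, 0.001]
ft_force: [0.5, -0.6, 0.2]
grip_width: 0.0002
```

Call:
play_rows:
  motion:
    - {"fingers": 1, "translation": [0, 0, 0.2], "roll": 0}
    - {"fingers": 1, "translation": [0, 0, 0.4], "roll": 0}
    - {"fingers": 1, "translation": [0, 0, 0.4], "roll": 0}

```text
clock: 15.05
eef_pos: [0.5581, -0.0017, 0.0939]
tool_rot: [0.662, 0.75, 0.0, 0.0]
ft_force: [-0.3, 0.0, 0.7]
grip_width: 0.0002
```

Call:
play_rows:
  motion:
    - {"fingers": 1, "translation": [0, 0, 0.2], "roll": 0}
    - {"fingers": 1, "translation": [0, 0, 0.4], "roll": 0}
    - {"fingers": 1, "translation": [0, 0, 0.4], "roll": 0}

```text
clock: 15.3
eef_pos: [0.5576, -0.0017, 0.089]
tool_rot: [0.662, 0.75, -0.0, -0.0]
ft_force: [-0.7, 0.1, 0.3]
grip_width: 0.0
```

Call:
play_rows:
  motion:
    - {"fingers": 1, "translation": [0, 0, 0.15], "roll": 0}
    - {"fingers": 1, "translation": [0, 0, 0.3], "roll": 0}
    - {"fingers": 1, "translation": [0, 0, 0.3], "roll": 0}

```text
clock: 15.55
eef_pos: [0.5576, -0.0017, 0.086]
tool_rot: [0.662, 0.75, -0.0, -0.0]
ft_force: [0.5, 0.7, 0.5]
grip_width: 0.0002
```

Call:
play_rows:
  motion:
    - {"fingers": 1, "translation": [0, 0, 0.15], "roll": 0}
    - {"fingers": 1, "translation": [0, 0, 0.3], "roll": 0}
    - {"fingers": 1, "translation": [0, 0, 0.3], "roll": 0}

```text
clock: 15.8
eef_pos: [0.5576, -0.0017, 0.083]
tool_rot: [0.662, 0.75, -0.0, -0.0]
ft_force: [0.4, -0.6, -0.1]
grip_width: 0.0001
```

Call:
play_rows:
  motion:
    - {"fingers": 1, "translation": [0, 0, 0.15], "roll": 0}
    - {"fingers": 1, "translation": [0, 0, 0.3], "roll": 0}
    - {"fingers": 1, "translation": [0, 0, 0.3], "roll": 0}

```text
clock: 16.05
eef_pos: [0.5577, -0.0017, 0.0801]
tool_rot: [0.662, 0.75, -0.0, -0.0]
ft_force: [0.2, 0.3, -0.4]
grip_width: -0.0005
```

Call:
play_rows:
  motion:
    - {"fingers": 1, "translation": [0, 0, 0.15], "roll": 0}
    - {"fingers": 1, "translation": [0, 0, 0.3], "roll": 0}
    - {"fingers": 1, "translation": [0, 0, 0.3], "roll": 0}

```text
clock: 16.3
eef_pos: [0.558, -0.0017, 0.0775]
tool_rot: [0.662, 0.75, 0.0, 0.0]
ft_force: [-1.3, -0.5, 0.3]
grip_width: -0.0003
```

Call:
play_rows:
  motion:
    - {"fingers": 1, "translation": [0, 0, 0.15], "roll": 0}
    - {"fingers": 1, "translation": [0, 0, 0.3], "roll": 0}
    - {"fingers": 1, "translation": [0, 0, 0.3], "roll": 0}

```text
clock: 16.55
eef_pos: [0.5582, -0.0017, 0.077]
tool_rot: [0.662, 0.75, 0.001, 0.001]
ft_force: [-5.4, -0.1, 14.6]
grip_width: -0.0
```

Handle contact shows firm support (15 N, no give). Retreating.

Call:
play_rows:
  motion:
    - {"fingers": 1, "translation": [0, -0.1, -2], "roll": 0}
    - {"fingers": 1, "translation": [0, -0.5, -5], "roll": 0}
    - {"fingers": 1, "translation": [0, -2, -9], "roll": 0}
    - {"fingers": 1, "translation": [0, -5, -12], "roll": 0}
    - {"fingers": 1, "translation": [0, -9, -12], "roll": 0}
    - {"fingers": 1, "translation": [0, -13, -12], "roll": 0}
    - {"fingers": 1, "translation": [0, -17, -12], "roll": 0}
    - {"fingers": 1, "translation": [0, -20, -12], "roll": 0}
    - {"fingers": 1, "translation": [0, -20, -12], "roll": 0}
    - {"fingers": 1, "translation": [0, -20, -12], "roll": 0}
    - {"fingers": 1, "translation": [0, -20, -12], "roll": 0}

```text
clock: 17.47
eef_pos: [0.3604, -0.0267, 0.1949]
tool_rot: [0.662, 0.75, 0.001, 0.001]
ft_force: [-0.3, 0.1, 1.1]
grip_width: -0.0002
```

```bash
python3 look.py p6 205 140 285 240 285 170 345 245; python3 - <<'E'
import pickle,cv2,numpy as np
for n,i,(x0,y0,x1,y1) in(("top",0,(205,140,285,240)),("scene",1,(285,170,345,245))):
    v=[]
    for f in("p5","p6"):
        c=pickle.load(open(f+".pkl","rb"))[i]["pixels"][y0:y1,x0:x1];m=cv2.inRange(cv2.cvtColor(c,cv2.COLOR_RGB2HSV),(100,110,40),(125,255,255));ys,xs=np.nonzero(m);v.append((len(xs),xs.mean().round(2),ys.mean().round(2)))
    print(n,v)
E
```

```text
[ 0.36079183 -0.02659156  0.19458688] [6.61532693e-01 7.49916151e-01 3.39897547e-04 3.84793686e-04] [-7.36393994e-02 -2.92107638e-02 -3.34207916e-01  1.26477518e+00
  7.62272853e-05 -1.98713972e-01] -0.00018095945592169326 [0.37449426 0.08993377 0.03338899]
top [(543, np.float64(42.75), np.float64(58.76)), (545, np.float64(42.75), np.float64(58.8))]
scene [(251, np.float64(28.99), np.float64(38.41)), (253, np.float64(28.83), np.float64(38.41))]
```

The scoop did not move under the press, so it was already home. Handing in.

```bash
python3 -c "
from workcell import bot
print(bot.job_done())"
```

```text
the job is handed in; nothing more can be done
None
```

I hung the robot's-left scoop on the orange peg, let go and handed the job in at about 17.5 s; no verdict was reported. I levered it to the board's slope on the rib's end, slid it so the rib went into the notch, and lowered it home.

**Last checks**
- **Seating:** Plate corners put the eye about 3 mm down-slope of the peg's axis and within 1 mm across. The last picture I viewed shows the rib in the notch and the pan pointing straight down the slope.
- **Flatness:** Pressing the handle with about 15 N did not move the scoop: the blue outline shifted by 0.2 px or less in both views. The pictures alone put the plate's top 5–7 mm off the face, against 8 mm if seated. The same method read the peg tip about 6 mm too low, so the press is the better evidence.
- **Other objects:** I didn't touch the tong, hide, bowl, keeper or jar. I didn't re-measure their positions at the end.

**What disagreed**
- **First grasp:** The fingers closed on nothing, because the tips stood well short of where the stated tool geometry puts them. By the cameras this was about 30 mm; by the later contacts, nearer 20–25 mm. I regripped 27 mm lower, and that held.
- **Peak force:** While seating the scoop, the wrist reading reached about 36 N.

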